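Index the decorator's turntable

TASK

The white mug on the decorating turntable is to be presented with its handle towards the index post. Turn the wheel by pushing on its spokes with a fingertip until the mug's handle points straight at the index post, then let go; do not touch or lift the mug itself, keep it standing on the wheel where it is, and leave the things around alone.

Things in the scene. Friction and masses are not known exactly. Their poses are not given: they have to be found in the camera images.
- turntable: fixed dark steel base of the turntable, 120 mm across, screwed to the table; origin on the wheel's axis at table height, z up. From it a low tongue (22 mm wide, 6 mm high) runs along the base's own -x to the index post.
- index_post (a point): tip of the index post, a fixed thin upright steel pin with a small cone on top, 84 mm high, 165 mm from the wheel's axis along the base's -x; the spokes pass inside it
- wheel (a joint): angle of the wheel on its base, rad, positive anticlockwise seen from above, at least two turns free either way; it stays where it is left (friction about 0.07 N m, 0.7 N at a spoke). The wheel is a dark steel disc 132 mm across, its top 26 mm above the table, with four like spokes 90 degrees apart. At value 0 one spoke points along the base's +x.
- spoke_tip (a point): centre of the black ball (20 mm across) at the end of one of the four spokes (along the base's +x at joint value 0), 135 mm from the axis, 70 mm above the table. Each spoke is a round steel bar 11 mm thick that rises from the disc's rim, then runs level from 86 to 132 mm from the axis, its middle 70 mm above the table.
- mug: white mug standing loose in the middle of the wheel and turning with it, 68 mm high (its rim is 94 mm above the table), cup 69 mm across; origin under the middle of cup and handle together (on the wheel's axis at the start, give or take 3 mm); its handle points along its own -y, the cup's own middle lies 11 mm to +y
- mug_handle (a point): outermost point of the mug's handle, 46 mm from the mug's origin along its -y, 36 mm above its foot
- clear_tumbler: clear glass tumbler, 56 mm across, 70 mm high, standing beside the turntable; origin under its centre; to be left alone
- cork: cork stopper, 33 mm across, 32 mm high, standing beside the turntable; origin under its centre; to be left alone
- mould: round brass optic mould, 68 mm across, 54 mm high, at the right; origin under its centre; to be left alone
- tumbler_amber: amber glass tumbler, 62 mm across, 82 mm high, at the right; origin under its centre; to be left alone
- wax_tin: flat round tin, 67 mm across, 24 mm high, at the right; origin under its centre; to be left alone
Things that resemble listed ones, but are neither listed nor needed, are in the scene too. Leave any purple or red look-alike of the mug alone.

How it is judged:
At the end, for the whole second after the job is handed in: The mug's handle points at the index post (the post lies within 22 mm sideways of the handle's line, about 7.5 degrees), the mug stands upright on the wheel within 15 mm of its axis, and the wheel is at rest (x of index_post in the frame of mug between -0.022 and 0.022 m and y of index_post in the frame of mug below -0.1 m and horizontal distance between mug and turntable below 0.015 m and angle between mug's own z axis and vertical below 0.1 rad and height (world z) of mug between 0.02 and 0.032 m and velocity of joint wheel between -0.05 and 0.05 rad/s and linear speed of mug below 0.02 m/s); the robot touches nothing.
It fails at once if the robot touched the mug (contact force between any of the fingers, the arm and mug above 0.3 N).
It fails at once if the mug was lifted (height (world z) of mug above 0.04 m).
It fails at once if a thing around the turntable was moved by more than 15 mm (distance of any of clear_tumbler, cork, mould, tumbler_amber, wax_tin from where it was at the start of the episode above 0.015 m).
It also fails if it takes over 64 s, if anything falls off the work surface, if the arm or the gripper's body presses on something with over 40 N, if the wrist force passes 120 N, or if a joint passes its speed limit or range.

ROBOT

A 6-joint arm with a two-finger parallel gripper is mounted at the origin on a cart in front of the work surface, level with it; the furniture and walls round the work are solid. World frame = base frame: x ahead of the robot, y to its left, z up, the work surface at z = 0. Lengths are in m, angles in rad, forces in N, time in s.
With the tool pointing down it reaches from about 0.375 to 0.9 m from the base axis. Payload 3.1 kg.
Tool frame: the origin (TCP) lies at the very end of the fingers, on their centre line; the grasp point (between the pads) lies 19 mm behind it; z points along the fingers, y is the direction in which the jaws open and shut (so a half turn about z gives the same grasp; the last joint's range is limited). The gripper opens to 87 mm and grips with 3 to 60 N. Pads are 19 mm wide; open, the fingers measure 117 mm over their backs; the gripper's body (75 mm by 190 mm) begins 51 mm behind the grasp point.
Start: joints at [1.087, 0.527, 1.433, -0, 1.181, -0.178], TCP at [0.188, 0.596, 0.223] pointing down, gripper open.
Joint ranges: [-3.08, 3.08], [-0.75, 2.2], [0.22, 2.44], [-1.43, 4.57], [0, 2.65], [-2.85, 2.85]. Speed limits (rad/s): [2.79, 2.79, 3.14, 3.14, 3.14, 3.14].

INTERFACE

Orientations are given as a unit quaternion [x, y, z, w].
In Python, from rig import robot gives the robot as it stands.
- The arm moves only by the tool arm_command, never from a script. Its argument "targets" is a list of rows, each a list of 5 numbers: the shift along the tool's x, y, z in cm, then the turn about the tool's z in rad, then the finger opening in cm, from 0 to 8.7. In form: [[dx, dy, dz, spin, hand], ...]. A call has 1 to 5 rows; each row is the pose to reach, as a shift and turn from the pose commanded when the call began, along the tool's axes at that moment; what a row does not reach only later rows make up. A row lasts 1/8 s, in which the tool goes at most 62.5 mm and 10.7 degrees, less where a joint would pass 70% of its speed; a pose out of reach is approached as far as the arm can. A call with a gripper value outside its range is refused whole. The fingers move at their own pace and stop on an object; "newtons" is the grip in N (left out, the last holds). Time passes only in rows, so rows that repeat a pose let the fingers close. It gives the time, the measured TCP pose, the force and the opening at its end, in the units of the state.
- robot.get_obs(): the state, without advancing time (a new reading comes with each control period).
- robot.camera(name): name is "scene" or "top" or "wrist"; returns (picture, depth): 400x640x3 uint8, red, green, blue; 400x640 float32, m along the optical axis (not along the pixel's ray), 0 where there is no reading.
- robot.camera_model(name): a dict with "mtx" (3x3 intrinsics, pixels), "k1" (the pictures are not rectified: a ray, as slopes to the right and down, at radius r is drawn at 1 + k1 r^2 times it, then the intrinsics apply), "extrinsics" (4x4, takes a point from world to camera coordinates). Camera axes: x right, y up, looking along -z (the intrinsics and any distortion apply to the point x, -y, -z); pixel columns grow to the right and rows downward; lengths in m; the calibration is good to about 2 mm. A picture is of the moment at which its call begins: read the wrist's pose just before it. camera_model takes no time and is no camera call; for the wrist camera it gives the pose at the moment of the call.
- robot.hand_in(): hands the job in, once; it reports no verdict.
The state is a dict: "time": time; "q": joint angles; "joint_velocities": joint speeds; "joint_torque": joint torques, N m; "position": TCP position; "tool_rot": TCP orientation; "ft_force": force on the tool from outside, world axes, zero at the start; "moment": the same for the moment, N m; "grip_width": finger opening in m.
Only numpy, scipy, OpenCV 4.12 (cv2) and the standard library are available. Lean on these libraries where they do the work, as an engineer would, in place of code of your own. Each camera call takes 0.05 s, during which the arm holds its last target.

## Working session

There is one attempt and no reset: what is moved stays moved. The work goes in short steps, Python scripts to look and compute and a tool call to move; the robot and the scene stay as the last step left them, time stands still between calls to the robot, and variables do not carry over. Pictures are saved under pics/ and viewed, and the job is handed in when it is done.

Besides the shell and the picture viewer there is one more tool, called after ">>>" in YAML: its name, and indented under it one key for each argument. arm_command: Moves the arm, as the interface text tells. Its arguments: {"type":"object","properties":{"targets":{"type":"array","items":{"type":"array","items":{"type":"number"}}},"newtons":{"type":"number"}},"required":["targets"]}

```bash
ls; mkdir -p pics
python3 - <<'E'
from rig import robot
import cv2,numpy as np
for n in ["scene","top"]:
    p,d=robot.camera(n); cv2.imwrite(f"pics/{n}0.png",p[:,:,::-1]); np.save(f"pics/{n}0.npy",d)
    m=robot.camera_model(n); print(n,m)
print(robot.get_obs())
E
```

```text
pics
scene {'mtx': array([[448.36025053,   0.        , 320.61922672],
       [  0.        , 448.36025053, 201.96571524],
       [  0.        ,   0.        ,   1.        ]]), 'k1': 0.03689453785106545, 'extrinsics': array([[ 0.84512637, -0.53434067, -0.0155395 , -0.47463464],
       [ 0.24884803,  0.36752403,  0.89610309, -0.21404522],
       [-0.47311318, -0.76118732,  0.44357387, -0.94385453],
       [ 0.        ,  0.        ,  0.        ,  1.        ]])}
top {'mtx': array([[426.88233883,   0.        , 319.96046428],
       [  0.        , 426.88233883, 195.81931972],
       [  0.        ,   0.        ,   1.        ]]), 'k1': -0.08982448586412035, 'extrinsics': array([[ 1.22783376e-03, -9.99965103e-01, -8.26342692e-03,
        -2.60273382e-02],
       [ 9.97304748e-01,  6.18275239e-04,  7.33679604e-02,
        -5.55127934e-01],
       [-7.33602910e-02, -8.33123856e-03,  9.97270705e-01,
        -1.23379577e+00],
       [ 0.00000000e+00,  0.00000000e+00,  0.00000000e+00,
         1.00000000e+00]])}
{'time': 0.1, 'q': array([ 1.08650919e+00,  5.28341788e-01,  1.43378400e+00, -2.43213472e-05,
        1.18138808e+00, -1.78518736e-01]), 'joint_velocities': array([ 0.00091457, -0.00267753, -0.0045315 , -0.00096263,  0.00071476,
        0.00034229]), 'joint_torque': array([-2.30919604e-04, -4.40984988e+01, -1.77149767e+01,  6.34672749e-02,
        5.33650769e-02, -4.56488181e-05]), 'position': array([0.18781832, 0.59541885, 0.22168566]), 'tool_rot': array([ 1.52284675e-01,  9.88336205e-01, -9.11997791e-04, -3.01919252e-04]), 'ft_force': array([-0.40027837,  1.04233212, -0.09687725]), 'moment': array([ 0.01132986, -0.03431038,  0.0175801 ]), 'grip_width': 0.08665326119498659}
```

View pics/scene0.png

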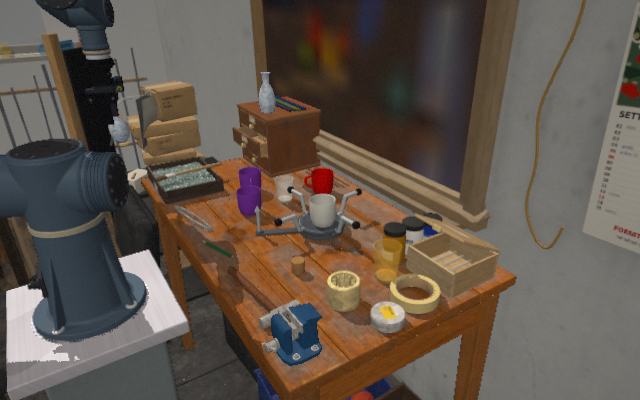

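View pics/top0.png

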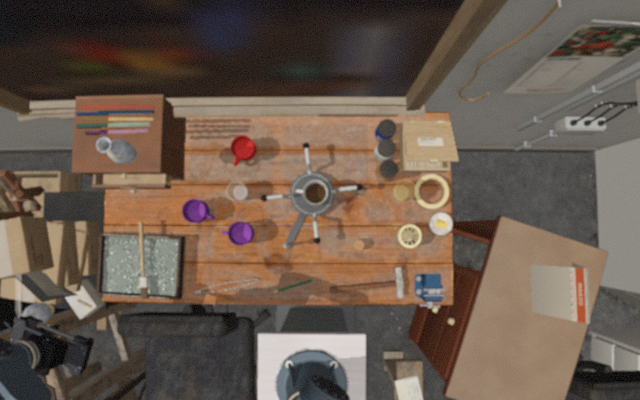

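```bash
cat > h.py <<'E'
import numpy as np,cv2
from rig import robot
def ray(n,uv,m=None):
    m=m or robot.camera_model(n); K=m["mtx"];E=m["extrinsics"]
    xd=np.array([(uv[0]-K[0,2])/K[0,0],(uv[1]-K[1,2])/K[1,1]]); x=xd.copy()
    for _ in range(20): x=xd/(1+m["k1"]*(x@x))
    d=E[:3,:3].T@np.array([x[0],-x[1],-1.]); o=-E[:3,:3].T@E[:3,3]
    return o,d
def atz(n,uv,z,m=None):
    o,d=ray(n,uv,m); return o+d*(z-o[2])/d[2]
def proj(n,P,m=None):
    m=m or robot.camera_model(n); K=m["mtx"];E=m["extrinsics"]
    c=E[:3,:3]@np.array(P)+E[:3,3]; x=np.array([c[0],-c[1]])/-c[2]
    x=x*(1+m["k1"]*(x@x)); return np.array([K[0,0]*x[0]+K[0,2],K[1,1]*x[1]+K[1,2]])
E
python3 - <<'E'
import cv2
a=cv2.imread("pics/top0.png")[130:260,220:380]
cv2.imwrite("pics/top0c.png",cv2.resize(a,None,fx=4.6,fy=4.6,interpolation=cv2.INTER_CUBIC))
a=cv2.imread("pics/scene0.png")[150:260,220:380]
cv2.imwrite("pics/scene0c.png",cv2.resize(a,None,fx=5,fy=5,interpolation=cv2.INTER_CUBIC))
E
```

```text
(no output)
```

View pics/top0c.png

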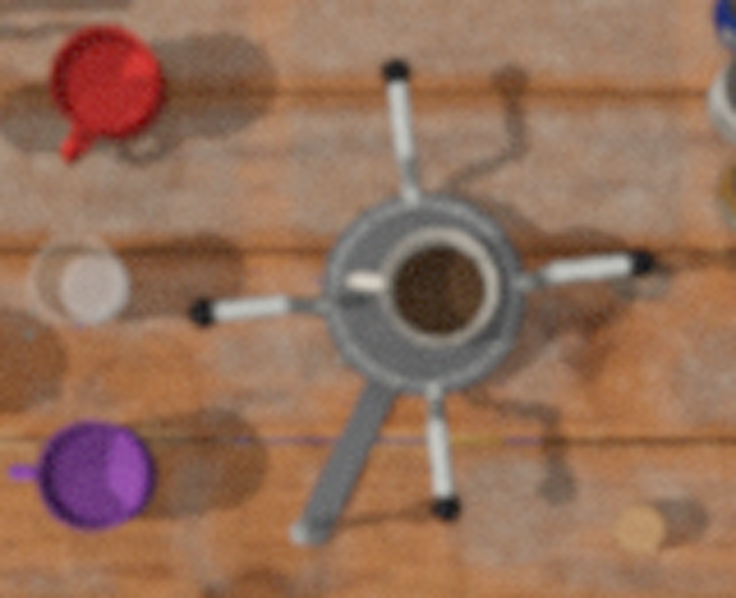

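View pics/scene0c.png

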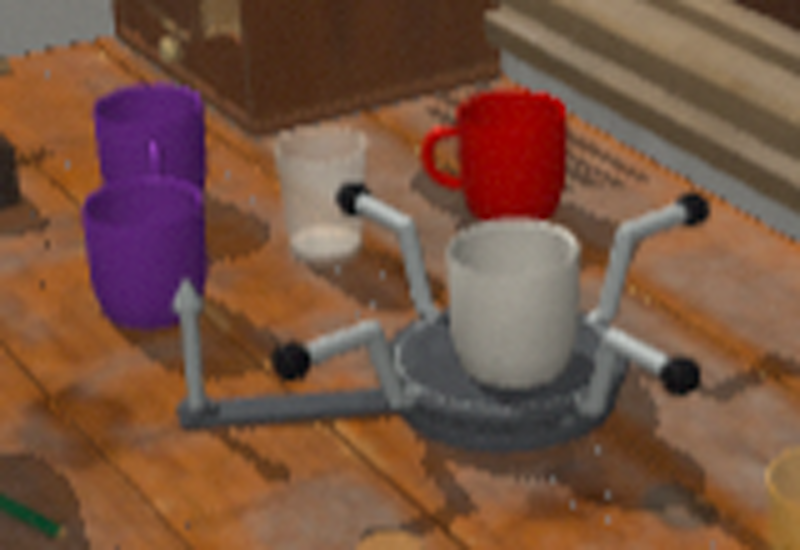

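The top crop (4.6x, offset 220,130) shows four black balls at crop (396,70), (643,263), (445,508) and (203,311). The post foot/tip is at about (310,530), the mug cup's middle at (440,290), and the handle's end at about (350,282), pointing left. The clear tumbler is at (80,285) and the cork at (640,527).

Run:
```python
from h import *
f=lambda u,v:(220+(u+.5)/4.6-.5,130+(v+.5)/4.6-.5)
m=robot.camera_model("top")
B=[atz("top",f(*p),.07,m) for p in [(396,70),(643,263),(445,508),(203,311)]]
for b in B: print(b.round(4))
c=np.mean(B,0); print("axis",c, [round(np.degrees(np.arctan2(*(b-c)[[1,0]])),1) for b in B],[np.linalg.norm((b-c)[:2]) for b in B])
for nm,p,z in [("posttip",(304,534),.084),("foot",(312,530),.006),("tongue in",(382,398),.006),("cup",(440,288),.094),("handle",(348,282),.062),("tumblertop",(75,283),.07),("tumblerbase",(95,290),0.),("cork",(640,527),.032)]:
    P=atz("top",f(*p),z,m); print(nm,P.round(4),np.degrees(np.arctan2(*(P-c)[[1,0]])).round(1),np.linalg.norm((P-c)[:2]).round(4))
mm=robot.camera_model("scene")
s=lambda u,v:(220+(u+.5)/5-.5,150+(v+.5)/5-.5)
P=atz("scene",s(184,284),.084,mm); print("posttip scene",P,np.degrees(np.arctan2(*(P-c)[[1,0]])),np.linalg.norm((P-c)[:2]))
for p in [(352,199),(692,210),(291,361),(681,376)]: print(atz("scene",s(*p),.07,mm).round(4))
```

```text
[0.6972 0.0149 0.07  ]
[ 0.5772 -0.1373  0.07  ]
[ 0.4272 -0.016   0.07  ]
[0.5474 0.1331 0.07  ]
axis [ 0.56226091 -0.00132504  0.07      ] [np.float64(6.9), np.float64(-83.7), np.float64(-173.8), np.float64(96.3)] [np.float64(0.1359453549270158), np.float64(0.13680332044065063), np.float64(0.13583805898352022), np.float64(0.13519514045284134)]
posttip [0.4118 0.0687 0.084 ] 155.0 0.166
foot [0.411  0.0705 0.006 ] 154.6 0.1674
tongue in [0.4958 0.0258 0.006 ] 157.8 0.0718
cup [ 0.5597 -0.0131  0.094 ] -102.2 0.0121
handle [0.566  0.0444 0.062 ] 85.3 0.0459
tumblertop [0.5647 0.2126 0.07  ] 89.3 0.214
tumblerbase [0.566  0.2139 0.    ] 89.0 0.2152
cork [ 0.4143 -0.1378  0.032 ] -137.3 0.2013
posttip scene [0.41105212 0.06826284 0.084     ] 155.2876147442083 0.16645290834539606
[0.5473 0.1385 0.07  ]
[0.6982 0.018  0.07  ]
[ 0.43   -0.0126  0.07  ]
[ 0.5804 -0.1319  0.07  ]
```

>>> arm_command:
  targets:
    - [-20.6,-21.7,0,0,0]
    - [-20.6,-21.7,0,0,0]
    - [-20.6,-21.7,0,0,0]
    - [-20.6,-21.7,0,0,0]
    - [-20.6,-21.7,0,0,0]

```text
time: 0.72
position: [0.3196, 0.3248, 0.2223]
tool_rot: [0.153, 0.988, -0.0, -0.0]
ft_force: [1.1, 0.3, -0.0]
grip_width: 0.0452
```

>>> arm_command:
  targets:
    - [-20.6,-21.7,0,0,0]
    - [-20.6,-21.7,0,0,0]
    - [-20.6,-21.7,0,0,0]
    - [-20.6,-21.7,0,0,0]
    - [-20.6,-21.7,0,0,0]

```text
time: 1.35
position: [0.4512, 0.0557, 0.2225]
tool_rot: [0.153, 0.988, 0.0, 0.0]
ft_force: [1.1, 0.6, 0.4]
grip_width: 0.0019
```

>>> arm_command:
  targets:
    - [-13.3,-13.9,0,0,0]
    - [-13.3,-13.9,0,0,0]
    - [-13.3,-13.9,0,0,0]
    - [-13.3,-13.9,0,0,0]
    - [-13.3,-13.9,0,0,0]

```text
time: 1.98
position: [0.5345, -0.1144, 0.2218]
tool_rot: [0.153, 0.988, 0.0, -0.001]
ft_force: [0.0, 1.1, 0.4]
grip_width: 0.0006
```

Run:
```python
from h import *
o=robot.get_obs(); print(o["position"],o["grip_width"],o["time"])
for n in ["wrist","scene"]:
    m=robot.camera_model(n);p,d=robot.camera(n); cv2.imwrite(f"pics/{n}1.png",p[:,:,::-1])
    if n=="wrist": np.savez("pics/w1.npz",E=m["extrinsics"],K=m["mtx"],k1=m["k1"],d=d)
```

```text
[ 0.53454357 -0.11440632  0.22184035] 0.0006417011312211463 1.975
```

View pics/wrist1.png

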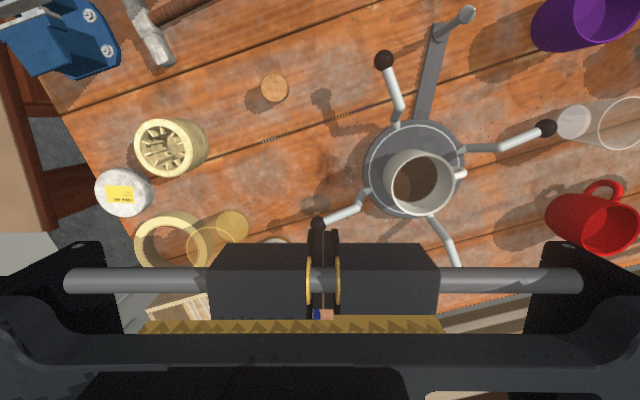

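View pics/scene1.png

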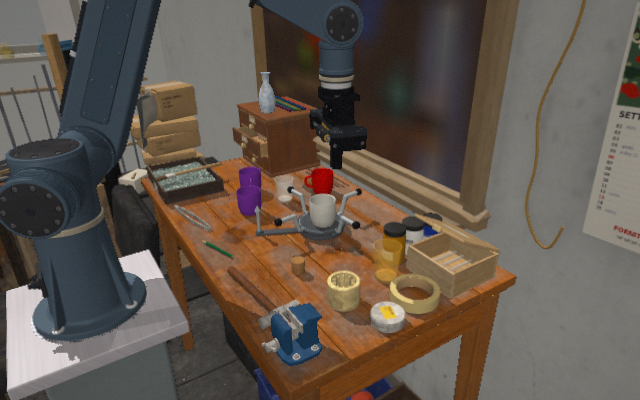

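Run:
```python
from h import *
z=np.load("pics/w1.npz"); m=dict(mtx=z["K"],k1=float(z["k1"]),extrinsics=z["E"])
c=np.array([.5623,-.0013])
for nm,p,zz in [("b1",(384,60),.07),("b2",(547,127),.07),("b3",(318,224),.07),("post",(466,13),.084),("cuprim",(425,176),.094),("handle",(463,172),.062),("amber?",(231,225),.082),("tcpguess",(323,315),.22)]:
    P=atz("w",p,zz,m); e=P[:2]-c; print(nm,P.round(4),np.degrees(np.arctan2(e[1],e[0])).round(1),np.linalg.norm(e).round(4))
a=cv2.imread("pics/wrist1.png")[100:240,340:500]
cv2.imwrite("pics/w1c.png",cv2.resize(a,None,fx=4,fy=4,interpolation=cv2.INTER_CUBIC))
```

```text
b1 [ 0.4272 -0.0133  0.07  ] -174.9 0.1356
b2 [0.5453 0.1385 0.07  ] 96.9 0.1408
b3 [ 0.5779 -0.1326  0.07  ] -83.2 0.1322
post [0.4135 0.0653 0.084 ] 155.9 0.163
cuprim [ 0.5511 -0.0046  0.094 ] -163.6 0.0117
handle [0.57   0.0478 0.062 ] 81.1 0.0497
amber? [ 0.5439 -0.2275  0.082 ] -94.6 0.2269
tcpguess [ 0.5872 -0.1295  0.22  ] -79.0 0.1306
```

View pics/w1c.png

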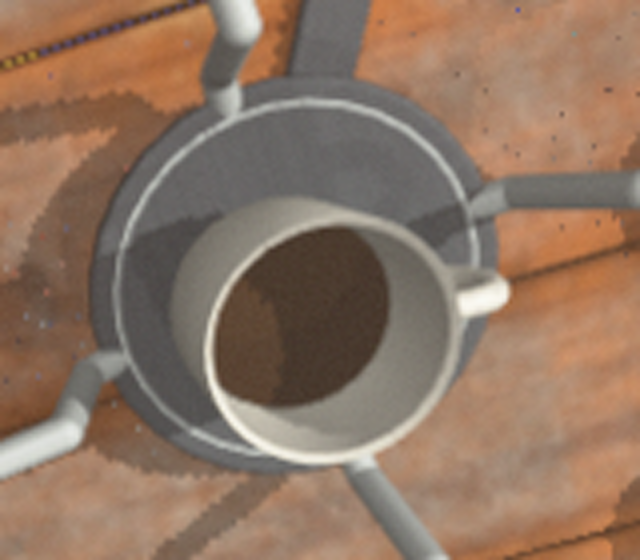

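Run:
```python
from h import *
z=np.load("pics/w1.npz"); m=dict(mtx=z["K"],k1=float(z["k1"]),extrinsics=z["E"])
f=lambda p:((p[0]+.5)/4-.5+340,(p[1]+.5)/4-.5+100)
R=atz("w",f((337,338)),.094,m)
for t in [(500,290),(505,292)]:
  for h in (.062,.068,.075):
    H=atz("w",f(t),h,m); e=H-R; print(R,H,np.degrees(np.arctan2(e[1],e[0])),np.linalg.norm(e[:2]))
H=atz("w",f((470,303)),.078,m);e=H-R; print(H,np.degrees(np.arctan2(e[1],e[0])),np.linalg.norm(e[:2]))
```

```text
[ 0.55943095 -0.00753541  0.094     ] [0.57069748 0.04954854 0.062     ] 78.8351593088147 0.058185155382744005
[ 0.55943095 -0.00753541  0.094     ] [0.56861384 0.04697254 0.068     ] 80.43723807527006 0.05527605312888717
[ 0.55943095 -0.00753541  0.094     ] [0.56618293 0.0439672  0.075     ] 82.53112508482629 0.051943318422459604
[ 0.55943095 -0.00753541  0.094     ] [0.5717298  0.05083512 0.062     ] 78.10163892638366 0.05965216615811035
[ 0.55943095 -0.00753541  0.094     ] [0.56962699 0.04823522 0.068     ] 79.63954402131978 0.0566949906364977
[ 0.55943095 -0.00753541  0.094     ] [0.56717371 0.04520199 0.075     ] 81.64766395310667 0.05330275593222802
[0.56628755 0.03416435 0.078     ] 80.66253451548457 0.04225970404090537
```

```bash
cat > wp.py <<'E'
from h import *
from scipy.spatial.transform import Rotation as R
c=np.array([.562,0.0])
def C(phi,r=.106):
    o=robot.get_obs(); T=R.from_quat(o["tool_rot"]).as_matrix(); p=np.radians(phi)
    u=np.array([np.cos(p),np.sin(p)]); n=np.array([-u[1],u[0]])
    h=.0095*abs(n@T[:2,0])+.015*abs(n@T[:2,1])
    P=c+r*u-(.0055+h)*n; d=np.append(P,0)-np.append(o["position"][:2],0)
    return P,(T.T@d)[:2]*100
E
python3 - <<'E'
from wp import *
print(robot.get_obs()["position"])
for a in [-88,-83,-78,-73,-68,-63,-58,-53,-48,-43,-38,-33,-28,-23,-18,-13,-8]: P,d=C(a); print(a,P.round(4),d.round(2))
E
```

```text
[ 0.53411193 -0.11298479  0.22213106]
-88 [ 0.5463 -0.1066] [-0.97  0.97]
-83 [ 0.5547 -0.1077] [-1.81  1.12]
-78 [ 0.5634 -0.1081] [-2.64  1.35]
-73 [ 0.5721 -0.1077] [-3.47  1.64]
-68 [ 0.581  -0.1067] [-4.28  2.01]
-63 [ 0.5898 -0.1048] [-5.07  2.45]
-58 [ 0.5986 -0.1021] [-5.83  2.97]
-53 [ 0.6072 -0.0986] [-6.55  3.56]
-48 [ 0.6157 -0.0943] [-7.22  4.23]
-43 [ 0.6237 -0.0892] [-7.84  4.96]
-38 [ 0.6314 -0.0833] [-8.39  5.75]
-33 [ 0.6386 -0.0766] [-8.88  6.61]
-28 [ 0.6453 -0.0692] [-9.29  7.52]
-23 [ 0.6512 -0.0611] [-9.61  8.47]
-18 [ 0.6564 -0.0523] [-9.85  9.46]
-13 [ 0.6605 -0.0445] [-10.    10.33]
-8 [ 0.6639 -0.0364] [-10.08  11.2 ]
```

>>> arm_command:
  targets:
    - [0,0,6,0,0]
    - [0,0,12,0,0]
    - [0,0,17.2,0,0]
    - [0,0,17.2,0,0]

```text
time: 2.58
position: [0.5315, -0.1115, 0.0472]
tool_rot: [0.151, 0.988, 0.001, -0.005]
ft_force: [-0.3, 0.7, 0.9]
grip_width: 0.0003
```

>>> arm_command:
  targets:
    - [-0.9,0.7,0,0,0]
    - [-1.4,0.9,0,0,0]
    - [-2.0,1.1,0,0,0]
    - [-2.8,1.4,0,0,0]
    - [-3.5,1.7,0,0,0]

```text
time: 3.2
position: [0.5745, -0.1089, 0.0511]
tool_rot: [0.152, 0.988, -0.0, 0.0]
ft_force: [-0.6, 0.7, 0.6]
grip_width: 0.0006
```

Run:
```python
from h import *
for n in ["wrist","scene"]:
    p,d=robot.camera(n); cv2.imwrite(f"pics/{n}2.png",p[:,:,::-1])
a=cv2.imread("pics/scene2.png")[130:260,220:400]
b=cv2.imread("pics/wrist2.png")
cv2.imwrite("pics/s2c.png",cv2.resize(a,None,fx=4,fy=4,interpolation=cv2.INTER_CUBIC))
print(robot.get_obs())
```

```text
{'time': 3.3, 'q': array([-3.78182482e-01,  7.15440058e-01,  1.66219260e+00,  1.33929690e-04,
        7.61678993e-01, -1.64345304e+00]), 'joint_velocities': array([-0.0058422 , -0.0001281 ,  0.02542637, -0.00223723, -0.0010637 ,
       -0.00332592]), 'joint_torque': array([ 1.76998693e-01, -4.46411812e+01, -1.03684741e+01, -1.07749217e-02,
        1.24307564e-01,  1.87026593e-02]), 'position': array([ 0.57534181, -0.10911686,  0.05078367]), 'tool_rot': array([ 1.52217163e-01,  9.88346413e-01, -2.09819981e-04,  1.12198913e-03]), 'ft_force': array([-0.21822495, -0.43055122, -0.6404865 ]), 'moment': array([ 0.00044209, -0.00227178,  0.10565478]), 'grip_width': 0.00046493609536795864}
```

View pics/s2c.png

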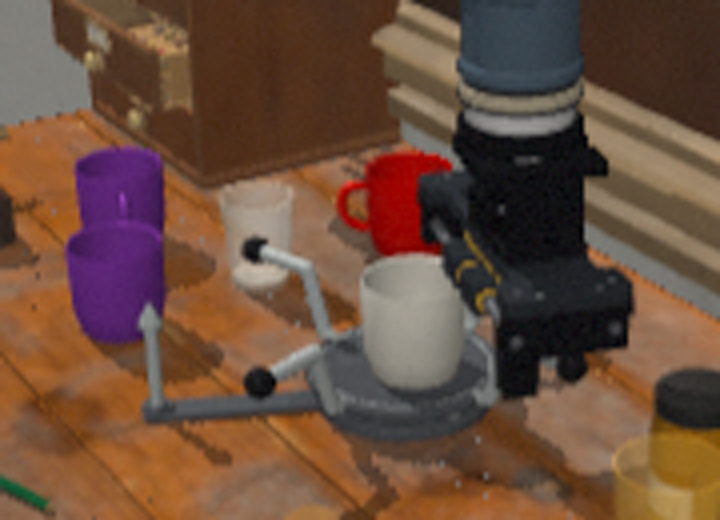

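View pics/wrist2.png

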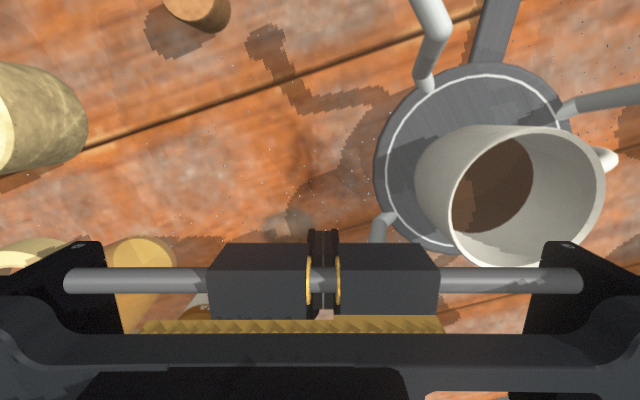

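>>> arm_command:
  targets:
    - [-0.8,0.3,0,0,0]
    - [-1.6,0.75,0,0,0]
    - [-2.35,1.25,0,0,0]
    - [-3.05,1.85,0,0,0]
    - [-3.7,2.5,0,0,0]

```text
time: 3.92
position: [0.6172, -0.0958, 0.0505]
tool_rot: [0.152, 0.988, -0.0, -0.0]
ft_force: [-0.9, -0.3, 0.7]
grip_width: 0.0007
```

Run:
```python
from wp import *
for n in ["top","scene"]:
    p,d=robot.camera(n); cv2.imwrite(f"pics/{n}3.png",p[:,:,::-1])
a=cv2.imread("pics/scene3.png")[130:260,220:400]
cv2.imwrite("pics/s3c.png",cv2.resize(a,None,fx=4,fy=4,interpolation=cv2.INTER_CUBIC))
a=cv2.imread("pics/top3.png")[130:260,220:380]
cv2.imwrite("pics/t3c.png",cv2.resize(a,None,fx=4.6,fy=4.6,interpolation=cv2.INTER_CUBIC))
print(robot.get_obs()["position"])
for a in [-48,-43,-38,-33,-28,-23,-18,-13,-8]: P,d=C(a); print(a,P.round(4),d.round(2))
```

```text
[ 0.61819511 -0.09573419  0.05068782]
-48 [ 0.6157 -0.0943] [0.28 0.06]
-43 [ 0.6237 -0.0892] [-0.33  0.79]
-38 [ 0.6314 -0.0833] [-0.89  1.58]
-33 [ 0.6386 -0.0766] [-1.38  2.44]
-28 [ 0.6453 -0.0692] [-1.79  3.35]
-23 [ 0.6512 -0.0611] [-2.11  4.3 ]
-18 [ 0.6565 -0.0523] [-2.35  5.29]
-13 [ 0.6605 -0.0445] [-2.5   6.16]
-8 [ 0.6639 -0.0364] [-2.58  7.03]
```

View pics/s3c.png

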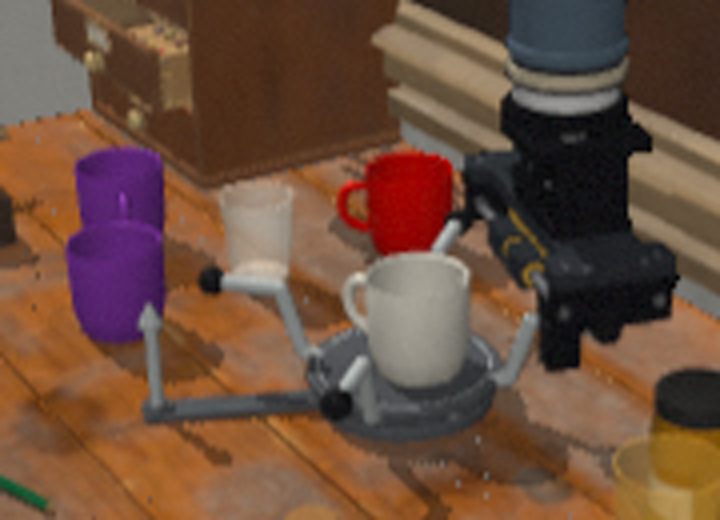

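View pics/t3c.png

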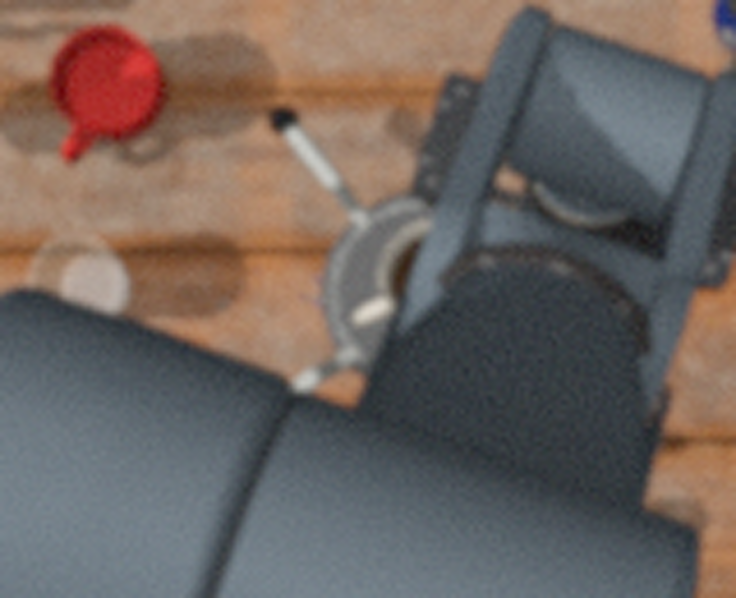

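>>> arm_command:
  targets:
    - [-0.35,0.8,0,0,0]
    - [-0.9,1.6,0,0,0]
    - [-1.4,2.45,0,0,0]
    - [-1.8,3.35,0,0,0]
    - [-2.1,4.2,0,0,0]

```text
time: 4.65
position: [0.6497, -0.0618, 0.0505]
tool_rot: [0.152, 0.988, 0.0, -0.0]
ft_force: [-0.8, -0.6, -0.1]
grip_width: 0.0004
```

Run:
```python
from wp import *
for n in ["top","scene"]:
    p,d=robot.camera(n); cv2.imwrite(f"pics/{n}4.png",p[:,:,::-1])
a=cv2.imread("pics/scene4.png")[130:260,220:400]
cv2.imwrite("pics/s4c.png",cv2.resize(a,None,fx=4,fy=4,interpolation=cv2.INTER_CUBIC))
a=cv2.imread("pics/top4.png")[130:260,220:380]
cv2.imwrite("pics/t4c.png",cv2.resize(a,None,fx=4.6,fy=4.6,interpolation=cv2.INTER_CUBIC))
print(robot.get_obs()["position"])
for a in [-25,-20,-15,-12,-10,-5]: P,d=C(a); print(a,P.round(4),d.round(2))
```

```text
[ 0.65025314 -0.0613578   0.05059145]
-25 [ 0.6489 -0.0644] [ 0.04 -0.33]
-20 [ 0.6545 -0.0559] [-0.24  0.65]
-15 [ 0.659  -0.0476] [-0.42  1.57]
-12 [ 0.6612 -0.0429] [-0.5   2.09]
-10 [ 0.6626 -0.0397] [-0.53  2.44]
-5 [ 0.6657 -0.0314] [-0.57  3.32]
```

View pics/s4c.png

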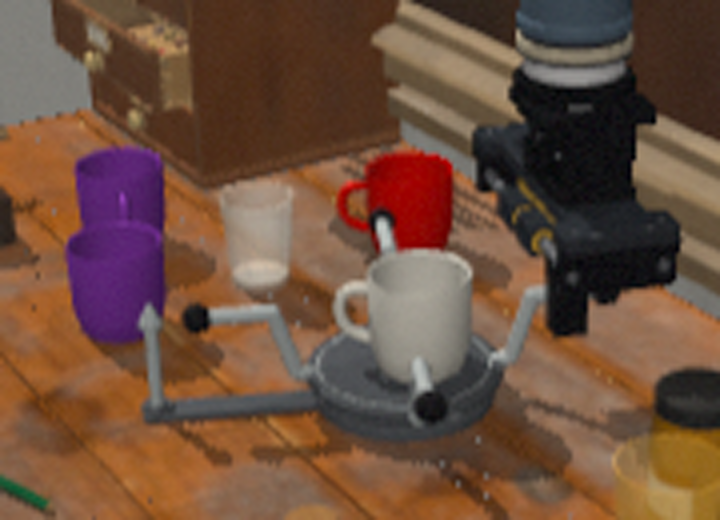

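View pics/t4c.png

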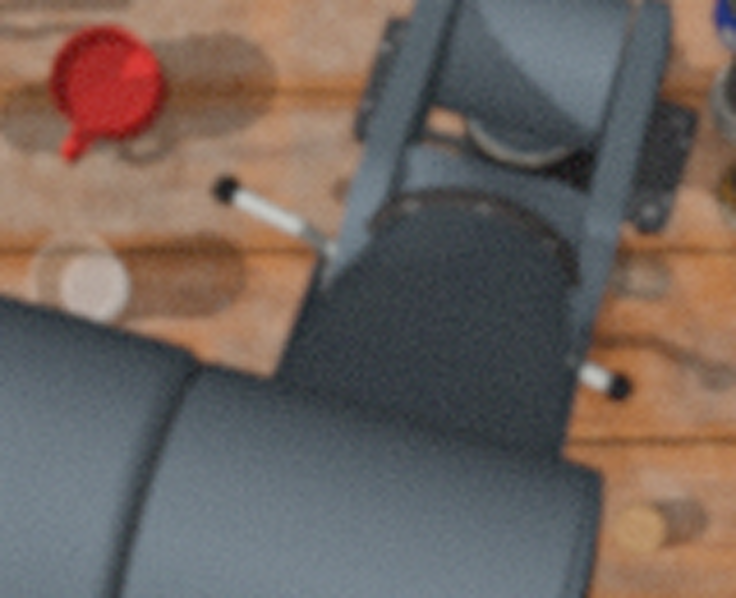

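Run:
```python
from wp import *
f=lambda u,v:(220+(u+.5)/4.6-.5,130+(v+.5)/4.6-.5)
g=lambda u,v:(220+(u+.5)/4-.5,130+(v+.5)/4-.5)
A=[atz("top",f(*p),.07) for p in [(225,188),(620,386)]]+[atz("scene",g(*p),.07) for p in [(197,319),(430,405)]]
for P in A: e=P[:2]-[.5623,-.0005]; print(P.round(4),np.degrees(np.arctan2(e[1],e[0])))
```

```text
[0.6236 0.1203 0.07  ] 63.09755003280073
[ 0.5016 -0.1228  0.07  ] -116.37835172023745
[0.4416 0.0602 0.07  ] 153.28635191195747
[ 0.5067 -0.1178  0.07  ] -115.3732565552664
```

>>> arm_command:
  targets:
    - [-0.2,0.6,0,0,0]
    - [-0.35,1.2,0,0,0]
    - [-0.45,1.8,0,0,0]
    - [-0.5,2.2,0,0,0]
    - [-0.5,2.4,0,0,0]

```text
time: 5.38
position: [0.6614, -0.0408, 0.0505]
tool_rot: [0.152, 0.988, -0.0, 0.0]
ft_force: [-0.6, -0.7, -0.5]
grip_width: 0.0002
```

Run:
```python
from wp import *
for n in ["top","scene"]:
    p,d=robot.camera(n); cv2.imwrite(f"pics/{n}5.png",p[:,:,::-1])
a=cv2.imread("pics/scene5.png")[130:260,220:400]
cv2.imwrite("pics/s5c.png",cv2.resize(a,None,fx=4,fy=4,interpolation=cv2.INTER_CUBIC))
a=cv2.imread("pics/top5.png")[130:260,220:380]
cv2.imwrite("pics/t5c.png",cv2.resize(a,None,fx=4.6,fy=4.6,interpolation=cv2.INTER_CUBIC))
print(robot.get_obs()["position"])
```

```text
[ 0.66153369 -0.04073342  0.05061193]
```

View pics/s5c.png

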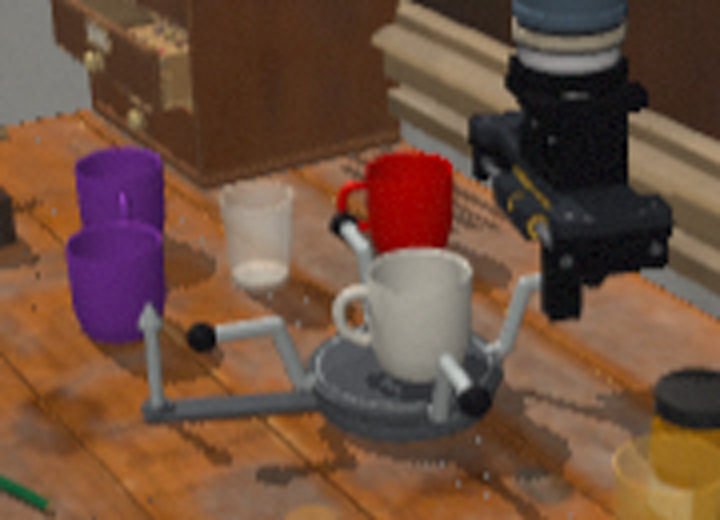

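View pics/t5c.png

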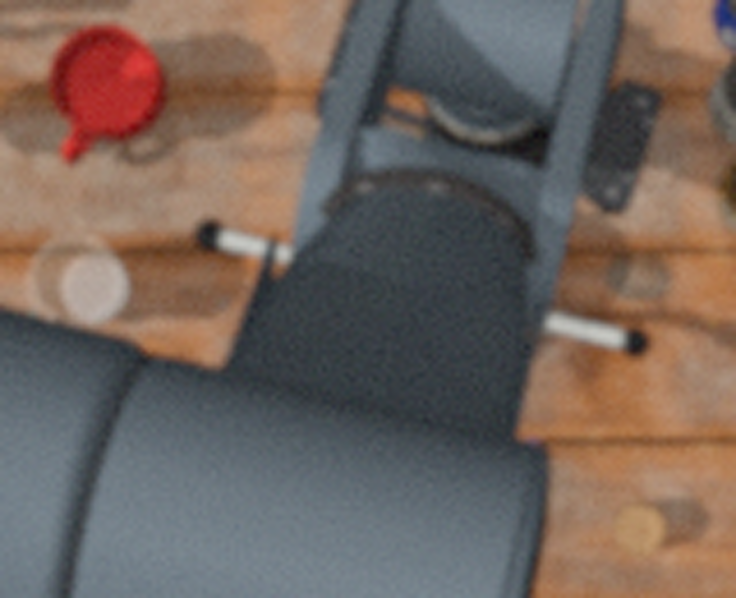

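>>> arm_command:
  targets:
    - [0.2,-1.5,0,0,0]
    - [0.3,-2.5,-1,0,0]
    - [0.3,-2.5,-7,0,0]
    - [0.3,-2.5,-13,0,0]
    - [0.3,-2.5,-18,0,0]

```text
time: 6.1
position: [0.651, -0.0652, 0.234]
tool_rot: [0.153, 0.988, -0.0, 0.001]
ft_force: [1.0, -1.0, 0.1]
grip_width: 0.0004
```

>>> arm_command:
  targets:
    - [8,-15,0,0,0]
    - [8,-15,0,0,0]
    - [8,-15,0,0,0]
    - [8,-15,0,0,0]

```text
time: 6.6
position: [0.527, -0.1855, 0.2315]
tool_rot: [0.155, 0.988, -0.0, -0.0]
ft_force: [0.5, 0.7, -0.9]
grip_width: 0.0001
```

Run:
```python
from wp import *
for n in ["top","scene","wrist"]:
    m=robot.camera_model(n);p,d=robot.camera(n); cv2.imwrite(f"pics/{n}6.png",p[:,:,::-1])
    if n=="wrist": np.savez("pics/w6.npz",E=m["extrinsics"],K=m["mtx"],k1=m["k1"],d=d)
a=cv2.imread("pics/top6.png")[130:260,220:380]
cv2.imwrite("pics/t6c.png",cv2.resize(a,None,fx=4.6,fy=4.6,interpolation=cv2.INTER_CUBIC))
print(robot.get_obs()["position"])
```

```text
[ 0.52987447 -0.18321718  0.23118772]
```

View pics/wrist6.png

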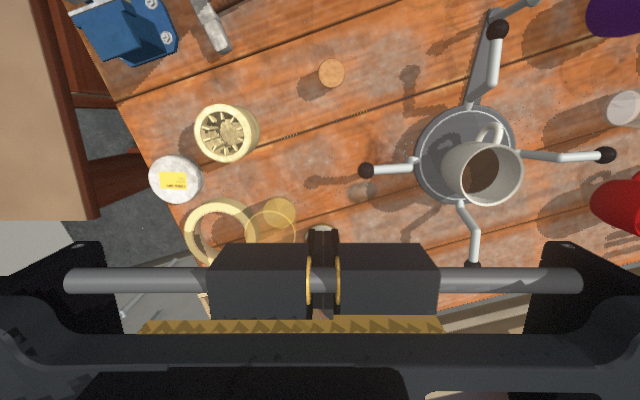

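View pics/t6c.png

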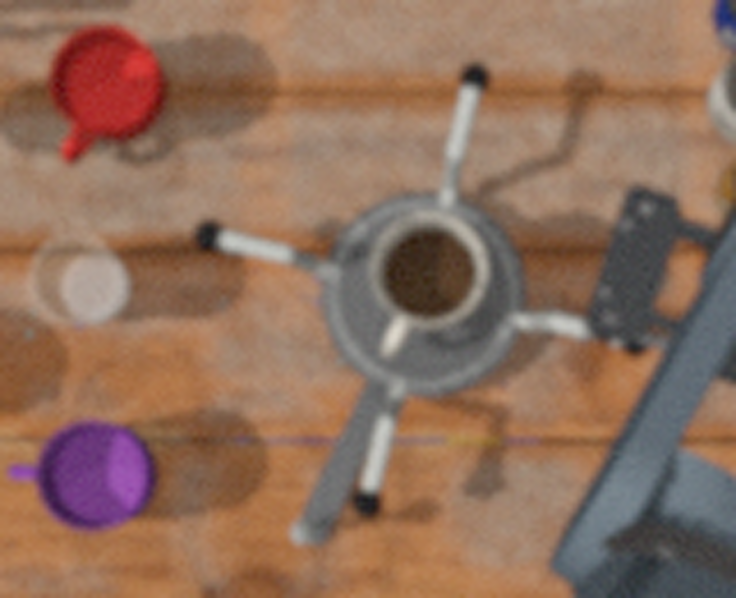

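Run:
```python
from wp import *
f=lambda u,v:(220+(u+.5)/4.6-.5,130+(v+.5)/4.6-.5)
ax=np.array([.5623,-.0005])
ang=lambda e:np.degrees(np.arctan2(e[1],e[0]))
R=atz("top",f(430,268),.094)[:2]
post=np.mean([atz("top",f(304,534),.084)[:2],atz("scene",(256.3,206.4),.084)[:2]],0)
B=[atz("top",f(*p),.07)[:2] for p in [(475,76),(208,236),(367,503)]]
print("spokes",[ang(b-ax) for b in B],"axis from b0,b2",(B[0]+B[2])/2)
print("rim",R,"post",post)
for h in (.055,.062,.07):
    H=atz("top",f(387,352),h)[:2]; a=ang(H-R); u=(H-R)/np.linalg.norm(H-R)
    O=R+.011*u; s=post-O; print("top",h,H.round(4),a,"origin",O.round(4),"need",ang(post-O)-a,"side mm",(u[0]*s[1]-u[1]*s[0])*1000,np.linalg.norm(H-R))
z=np.load("pics/w6.npz"); m=dict(mtx=z["K"],k1=float(z["k1"]),extrinsics=z["E"])
a=cv2.imread("pics/wrist6.png")[0:220,400:560]
cv2.imwrite("pics/w6c.png",cv2.resize(a,None,fx=3.6,fy=2.7*4/3,interpolation=cv2.INTER_CUBIC)[180:])
```

```text
spokes [np.float64(-14.348317743387028), np.float64(76.48418615180087), np.float64(166.34293821400234)] axis from b0,b2 [ 0.5617942  -0.00121733]
rim [ 0.57178909 -0.00707007] post [0.41132823 0.06857332]
top 0.055 [0.5231 0.0204] 150.55033080806 origin [ 0.5622 -0.0017] need 4.487854092225518 side mm 13.022649613556169 0.05594056179401465
top 0.062 [0.5227 0.0201] 151.01243943679594 origin [ 0.5622 -0.0017] need 3.995285765858597 side mm 11.595340797046292 0.05608316485564577
top 0.07 [0.5223 0.0197] 151.53765453053919 origin [ 0.5621 -0.0018] need 3.4354278821282094 side mm 9.972205205186262 0.05625058246464021
```

View pics/w6c.png

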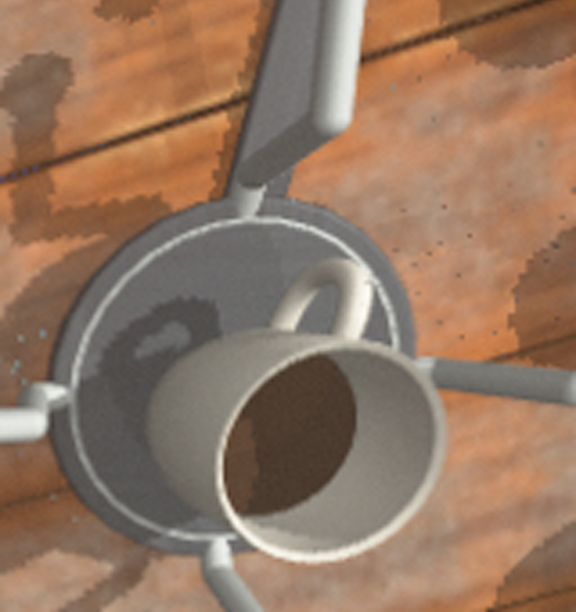

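Run:
```python
from wp import *
z=np.load("pics/w6.npz"); m=dict(mtx=z["K"],k1=float(z["k1"]),extrinsics=z["E"])
f=lambda u,v:(400+(u+.5)/3.6-.5,(180+v+.5)/3.6-.5)
ang=lambda e:np.degrees(np.arctan2(e[1],e[0]))
R=atz("w",f(331,453),.094,m)[:2]
B=[atz("w",p,.07,m)[:2] for p in [(366,171),(605,155),(497,29)]]; c=(B[0]+B[1])/2
print("axis",c,[ang(b-c) for b in B])
for uv in [(335,268),(325,270),(345,268)]:
  H=atz("w",f(*uv),.062,m)[:2]; print(R,H,ang(H-R),np.linalg.norm(H-R))
# project model: outer handle top view
for a in (147,151,155):
  u=np.array([np.cos(np.radians(a)),np.sin(np.radians(a))])
  H=proj("w",[*(R+.057*u),.062],m); print(a,(H+.5-[400,0])*3.6-[0,180])
print("post",atz("w",(536,2),.084,m))
```

```text
axis [0.56283127 0.00280435] [np.float64(-103.82898068439114), np.float64(76.17101931560883), np.float64(166.44645145239167)]
[ 0.57087705 -0.00266217] [0.52361628 0.02316603] 151.34322747070814 0.05385792498867889
[ 0.57087705 -0.00266217] [0.52326799 0.02008961] 154.4574426782888 0.05276614464410921
[ 0.57087705 -0.00266217] [0.5245816  0.02615846] 148.09620965817916 0.05453344505176582
147 [352.03105172 261.56500988]
151 [340.21424683 258.60252406]
155 [328.05484704 256.53121812]
post [0.4192348  0.06402103 0.084     ]
```

The top and wrist views both put the handle at about 151°, with the post at about 155°. That's inside tolerance, but a 4° nudge will centre it.

>>> arm_command:
  targets:
    - [-8,15,0,0,0]
    - [-8,15,0,0,0]
    - [-8,15,0,0,0]
    - [-8,15,0,0,0]

```text
time: 7.25
position: [0.6535, -0.0599, 0.2302]
tool_rot: [0.149, 0.989, 0.0, 0.001]
ft_force: [0.0, -0.3, -0.4]
grip_width: 0.0006
```

>>> arm_command:
  targets:
    - [0,0,6,0,0]
    - [0,0,12,0,0]
    - [0,0,17,0,0]
    - [0,0,18,0,0]
    - [0,0,18,0,0]

```text
time: 7.88
position: [0.6512, -0.0641, 0.0509]
tool_rot: [0.152, 0.988, -0.0, 0.0]
ft_force: [0.2, 0.6, 0.7]
grip_width: 0.0002
```

>>> arm_command:
  targets:
    - [-0.1,1.2,0,0,0]
    - [-0.2,2.2,0,0,0]
    - [-0.25,2.6,0,0,0]
    - [-0.25,2.9,0,0,0]
    - [-0.25,3.2,0,0,0]

```text
time: 8.5
position: [0.6631, -0.0342, 0.0508]
tool_rot: [0.152, 0.988, -0.0, 0.0]
ft_force: [-0.3, -1.7, 1.6]
grip_width: 0.0005
```

>>> arm_command:
  targets:
    - [0,-1.5,0,0,0]
    - [0,-3,0,0,0]
    - [0,-3,-6,0,0]
    - [0,-3,-12,0,0]
    - [0,-3,-18,0,0]

```text
time: 9.12
position: [0.6531, -0.0644, 0.2319]
tool_rot: [0.153, 0.988, -0.0, -0.001]
ft_force: [0.3, -0.5, -0.6]
grip_width: 0.0007
```

>>> arm_command:
  targets:
    - [8,-15,0,0,0]
    - [8,-15,0,0,0]
    - [8,-15,0,0,0]
    - [8,-15,0,0,0]
    - [8,-15,0,0,0]

```text
time: 9.75
position: [0.5324, -0.1825, 0.2306]
tool_rot: [0.153, 0.988, 0.0, 0.0]
ft_force: [0.6, -0.0, 0.8]
grip_width: 0.0003
```

Run:
```python
from wp import *
for n in ["top","wrist"]:
    m=robot.camera_model(n);p,d=robot.camera(n); cv2.imwrite(f"pics/{n}7.png",p[:,:,::-1])
    if n=="wrist": np.savez("pics/w7.npz",E=m["extrinsics"],K=m["mtx"],k1=m["k1"],d=d)
a=cv2.imread("pics/top7.png")[130:260,220:380]
cv2.imwrite("pics/t7c.png",cv2.resize(a,None,fx=4.6,fy=4.6,interpolation=cv2.INTER_CUBIC))
print(robot.get_obs()["position"])
```

```text
[ 0.53301041 -0.181523    0.23050543]
```

View pics/wrist7.png

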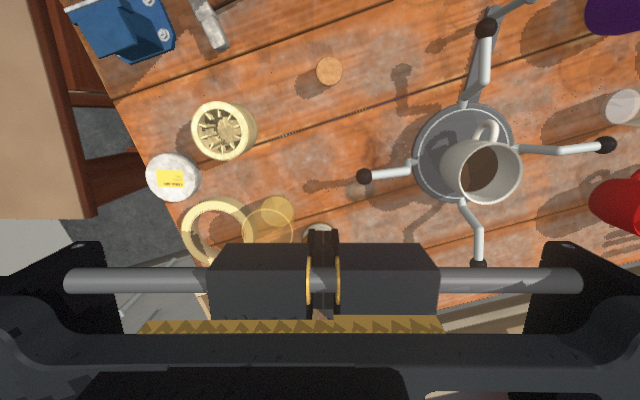

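View pics/t7c.png

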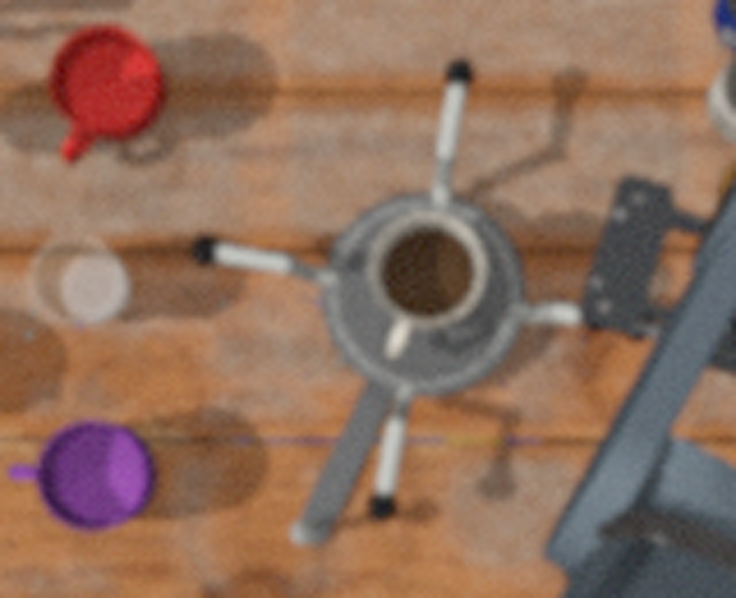

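Run:
```python
from wp import *
f=lambda u,v:(220+(u+.5)/4.6-.5,130+(v+.5)/4.6-.5)
ax=np.array([.5620,-.001]); ang=lambda e:np.degrees(np.arctan2(e[1],e[0]))
B=[atz("top",f(*p),.07)[:2] for p in [(459,71),(205,250),(382,506)]]; print([ang(b-ax) for b in B])
R=atz("top",f(428,268),.094)[:2]; H=atz("top",f(394,353),.062)[:2]; print("handle",ang(H-R))
for r in (268,): 
  u=(H-R)/np.linalg.norm(H-R);O=R+.011*u;post=np.array([.4113,.0686]);s=post-O;print("origin",O,"side mm",1000*(u[0]*s[1]-u[1]*s[0]))
for i,(x,y) in [(0,(75,283)),(7,(75,283))]: pass
a=cv2.imread("pics/top0.png").astype(int);b=cv2.imread("pics/top7.png").astype(int)
for nm,(x0,x1,y0,y1) in dict(tumbler=(224,250,178,204),cork=(352,370,236,254)).items():
    print(nm,np.abs(a-b)[y0:y1,x0:x1].mean(), np.abs(a-b)[115:140,190:300].mean())
q=cv2.imread("pics/wrist7.png")[0:220,400:560]
cv2.imwrite("pics/w7c.png",cv2.resize(q,None,fx=3.6,fy=3.6,interpolation=cv2.INTER_CUBIC)[180:])
```

```text
[np.float64(-9.752208778304947), np.float64(80.15947620027897), np.float64(170.04770183883056)]
handle 156.4443522066715
origin [ 0.5617052  -0.00146988] side mm -4.123253846044596
tumbler 4.2214003944773175 4.261575757575757
cork 53.73765432098765 4.261575757575757
```

View pics/w7c.png

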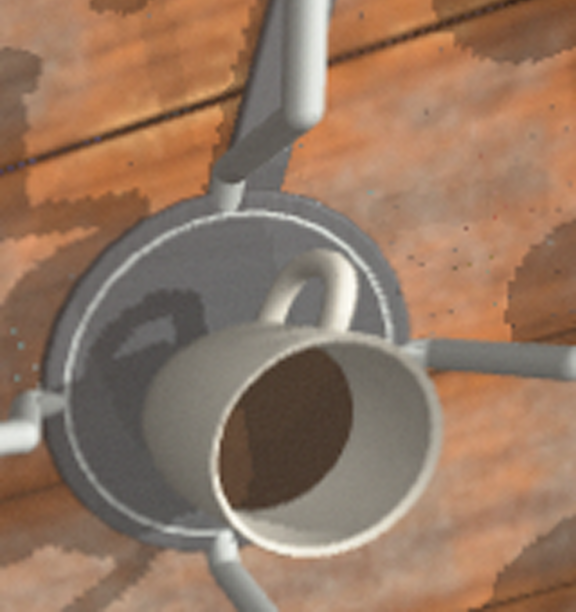

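```bash
python3 -c "
from rig import robot
print(robot.get_obs()['time']); print(robot.hand_in())"
```

```text
9.85
the job is handed in; nothing more can be done
None
```

I turned the wheel anticlockwise about 73° by pushing one spoke with the closed fingertips, then gave it a 4° corrective nudge. After that I backed the arm off, lifted it clear and handed in at 9.85 s. I got no verdict back.

- **Handle direction:** in the last top view the handle pointed at about 156°, with the index post at about 155°. That leaves the post roughly 4 mm off the handle's line, against 22 mm allowed. The spokes, which show how far the wheel turned, put the handle at about 155°.
- **Wrist view:** I did not measure the handle angle again in the wrist picture after the nudge. Before it, the top and wrist views agreed on about 151°, though the wrist camera's positions were 2–8 mm off the top camera's.
- **Mug:** it looked upright, and its origin was within about 1 mm of the wheel's axis. The robot stayed clear of it in every picture, and force readings stayed within about 2.5 N, near the sensor noise.
- **Things around:** the clear tumbler looked unmoved in the top picture. My picture comparison flagged the cork, but only because the arm covered that spot. The wrist view showed the cork in place, and the arm never went near it. I did not measure the mould, amber tumbler and tin again, but they looked unmoved in the wrist pictures.

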